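# Reset and start the fume extractor from the welding bench

## Robot

A 6-joint arm with a two-finger parallel gripper is mounted at the origin on the work surface. World frame = base frame: x ahead of the robot, y to its left, z up, the work surface at z = 0. Lengths are in m, angles in rad, forces in N, time in s.
With the tool pointing down it reaches from about 0.375 to 0.975 m from the base axis. Payload 3.8 kg.
Tool frame: the origin (TCP) lies midway between the tips of the shut fingers; the grasp point (between the pads) lies 19 mm behind it; x points along the fingers, y is the direction in which the jaws open and shut, and the axes are right-handed (so a half turn about x gives the same grasp; the last joint's range is limited). The gripper opens to 88 mm and grips with 3 to 60 N. Pads are 18 mm wide; open, the fingers measure 123 mm over their backs; the gripper's body (75 mm by 187 mm) begins 45 mm behind the grasp point.
Start: joints at [1.305, 0.264, 1.604, -0, 1.274, -0.037], TCP at [0.153, 0.657, 0.239] pointing down, gripper open.
Joint ranges: [-2.63, 2.63], [-0.94, 2.18], [0.31, 2.57], [-1.31, 4.45], [0, 2.66], [-2.55, 2.55]. Speed limits (rad/s): [2.57, 2.57, 3.14, 3.14, 3.14, 3.14].

## Interface

Orientations are given as a rotation vector (axis times angle).
In Python, from cell import manip, inverse_kinematics, cams, order gives the robot as it stands. Calls block until the motion is done:
- manip.move_pose(position, orientation): joint-space move of the TCP to a pose.
- manip.move_linear(position, rate=0.15, rot=None): straight line of the TCP; rot=None keeps the orientation; rate is the mean speed in m/s.
- manip.set_joints(angles): joint-space move.
- manip.set_gripper(opening, force=None): finger opening in m; force is the grip in N (None keeps the last); returns when the fingers have stopped.
- manip.dwell(seconds).
- inverse_kinematics(position, orientation): joint angles nearest the present ones, or None.
- manip.state(): the state.
- cams.capture(name): name is "scene" or "side" or "wrist"; returns a dict with "image" (400x640x3 uint8, blue, green, red), "z_map" (400x640 float32, m along the optical axis (not along the pixel's ray), 0 where there is no reading), "intrinsics" (3x3 intrinsics, pixels), "k1" (the pictures are not rectified: a ray, as slopes to the right and down, at radius r is drawn at 1 + k1 r^2 times it, then the intrinsics apply), "position" and "orientation" of the camera in the world; the wrist camera has in their place "T_tool_cam" (4x4, takes a point from camera to tool coordinates, whose origin is the TCP and whose axes are the tool frame's). Camera axes: x right, y down, z forward; pixel columns grow to the right and rows downward; lengths in m; the calibration is good to about 2 mm. A picture is of the moment at which its call begins: read the wrist's pose just before it.
A pose or a line that the arm cannot do raises manip.IKError and nothing moves.
- order.close_job(): hands the job in, once; it reports no verdict.
The state is a dict: "clock": time; "joint_pos": joint angles; "joint_velocities": joint speeds; "tau": joint torques, N m; "tool_pos": TCP position; "tcp_rot": TCP orientation; "contact_force": force on the tool from outside, world axes, zero at the start; "moment": the same for the moment, N m; "gripper_width": finger opening in m.
Only numpy, scipy, OpenCV 4.12 (cv2) and the standard library are available. Lean on these libraries where they do the work, as an engineer would, in place of code of your own. Each camera call takes 0.05 s, during which the arm holds its last target. There are 200 camera calls.

## Task

The fume extractor has tripped: with your fingertips press the yellow (reset) button gently all the way in and let it come back up, then do the same with the green (start) button, and withdraw clear. Do not touch the boxes of the red and blue buttons, do not lift or shove any of the button boxes, and leave the other things on the bench where they are.

Things in the scene. Friction and masses are not known exactly. Their poses are not given: they have to be found in the camera images.
- green_box: loose wireless push-button box with the green button: grey square housing 72 x 72 x 42 mm, about 0.6 kg, standing on the mat, not fixed. Origin: centre of its underside; z up, x and y along its sides. A fixed black collar 54 mm across and 6 mm high surrounds the button on top (collar top 48 mm above the origin).
- green_top (a point): centre of the top face of the green round button, 38 mm across, flat; 60 mm above the box's underside when up; it moves with the button and its z points up.
- green_button (a joint): how far the green button is pushed down: 0 m up, 0.008 m fully in (stop). Spring: starts to move at about 1.5 N, fully in at about 5 N; springs back up when let go. Even fully in, its top stays 4 mm above the collar.
- yellow_box: loose wireless push-button box with the yellow button: grey square housing 72 x 72 x 42 mm, about 0.6 kg, standing on the mat, not fixed. Origin: centre of its underside; z up, x and y along its sides. A fixed black collar 54 mm across and 6 mm high surrounds the button on top (collar top 48 mm above the origin).
- yellow_top (a point): centre of the top face of the yellow round button, 38 mm across, flat; 60 mm above the box's underside when up; it moves with the button and its z points up.
- yellow_button (a joint): how far the yellow button is pushed down: 0 m up, 0.008 m fully in (stop). Spring: starts to move at about 1.5 N, fully in at about 5 N; springs back up when let go. Even fully in, its top stays 4 mm above the collar.
- red_box: loose wireless push-button box with the red button: grey square housing 72 x 72 x 42 mm, about 0.6 kg, standing on the mat, not fixed. Origin: centre of its underside; z up, x and y along its sides. A fixed black collar 54 mm across and 6 mm high surrounds the button on top (collar top 48 mm above the origin).
- red_top (a point): centre of the top face of the red round button, 38 mm across, flat; 60 mm above the box's underside when up; it moves with the button and its z points up.
- red_button (a joint): how far the red button is pushed down: 0 m up, 0.008 m fully in (stop). Spring: starts to move at about 1.5 N, fully in at about 5 N; springs back up when let go. Even fully in, its top stays 4 mm above the collar.
- blue_box: loose wireless push-button box with the blue button: grey square housing 72 x 72 x 42 mm, about 0.6 kg, standing on the mat, not fixed. Origin: centre of its underside; z up, x and y along its sides. A fixed black collar 54 mm across and 6 mm high surrounds the button on top (collar top 48 mm above the origin).
- blue_top (a point): centre of the top face of the blue round button, 38 mm across, flat; 60 mm above the box's underside when up; it moves with the button and its z points up.
- blue_button (a joint): how far the blue button is pushed down: 0 m up, 0.008 m fully in (stop). Spring: starts to move at about 1.5 N, fully in at about 5 N; springs back up when let go. Even fully in, its top stays 4 mm above the collar.
- mat: fixed black rubber mat, 250 x 250 x 4 mm, on which the four boxes stand in a 2 x 2 square about 110 mm apart centre to centre (which colour is where varies). Origin: centre of its underside, on the bench top; x and y along its sides.
- jar: loose white plastic jar with a black cap, 64 mm across, 85 mm high, beside the mat; origin at the centre of its underside.
- wrench: loose spanner, 180 mm long, about 7 mm thick, lying flat on the bench near the mat's far edge; origin under its middle, x along it.
- bracket: loose welded L-bracket of dark steel, 60 x 50 mm foot and 60 mm high upright, standing beside the mat; origin at the centre of its underside.
- tube: loose offcut of square aluminium tube, 100 mm long, 25 x 25 mm, lying near the mat's robot-side edge; origin under its middle, x along it.

How it is judged:
By the outcome, as a careful person would: the job done as asked, in the order asked, and still so for the second after the job is handed in, with the robot touching nothing.
It also fails if it takes over 37 s, if anything falls off the work surface, if the arm or the gripper's body presses on something with over 40 N, if the wrist force passes 120 N, or if a joint passes its speed limit or range.

## Working session

There is one attempt and no reset: what is moved stays moved. The work goes in short steps, each a Python script; the robot and the scene stay as the last script left them, time stands still between calls to the robot, and variables do not carry over. Pictures are saved under pics/ and viewed, about 8 in all and at most 12, crops included, and the job is handed in when it is done.

```bash
mkdir -p pics; ls
python3 - <<'E'
from cell import manip, cams
import cv2, numpy as np, pickle
s=manip.state(); print({k:np.round(v,3) for k,v in s.items()})
d={}
for n in("scene","side"):
    c=cams.capture(n); d[n]=c; cv2.imwrite(f"pics/{n}0.png",c["image"])
    print(n,c["intrinsics"],c["k1"],c["position"],c["orientation"])
pickle.dump(d,open("c0.pkl","wb"))
cv2.imwrite("pics/both0.png",cv2.resize(np.vstack([d["scene"]["image"],d["side"]["image"]]),(480,600)))
E
```

```text
pics
{'clock': np.float64(0.0), 'joint_pos': array([ 1.305,  0.265,  1.605, -0.   ,  1.274, -0.037]), 'joint_velocities': array([-0.   , -0.002,  0.   , -0.001, -0.   ,  0.002]), 'tau': array([-1.0000e-03, -5.0210e+01, -3.5688e+01,  7.3000e-02,  2.9000e-02,
       -0.0000e+00]), 'tool_pos': array([0.153, 0.657, 0.237]), 'tcp_rot': array([ 0.178,  1.564, -0.181]), 'contact_force': array([-1.546, -0.648,  1.285]), 'moment': array([ 0.045,  0.042, -0.018]), 'gripper_width': np.float64(0.088)}
scene [[387.13557717   0.         320.43750434]
 [  0.         387.13557717 198.07840612]
 [  0.           0.           1.        ]] -0.04684263104908533 [1.21785315 0.04394888 0.68868852] [-1.77341642 -1.68937649  0.75949826]
side [[491.19420537   0.         328.43562307]
 [  0.         491.19420537 206.52983794]
 [  0.           0.           1.        ]] -0.07240399489712955 [0.44451285 0.85496566 0.58740192] [-0.19141767  2.67489315 -1.48375502]
```

View pics/scene0.png

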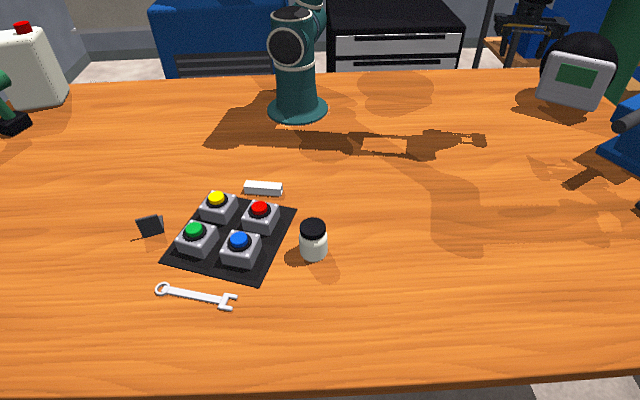

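View pics/side0.png

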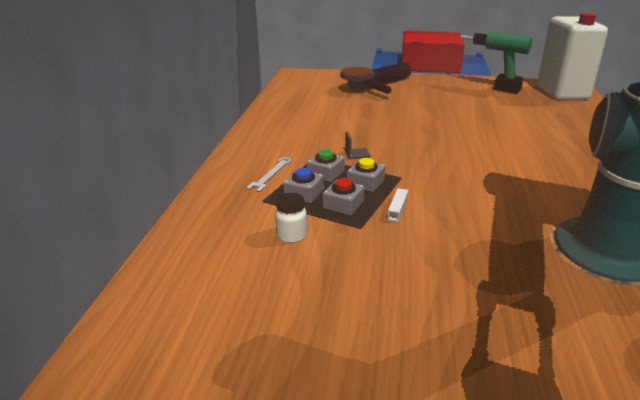

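The scene view shows yellow at (216,198), green (194,229), red (260,208) and blue (240,240). The side view shows green at (326,155) and yellow at (367,163). Next I'll cast rays through the button tops onto z = 0.064, compare the two views, and move above for a wrist view.

```bash
cat > h.py <<'E'
import cv2, numpy as np
from scipy.spatial.transform import Rotation as R
HUE={"yellow":(22,38),"green":(45,85),"blue":(100,130),"red":(172,184)}
def blob(img,col,roi=None):
    h=cv2.cvtColor(img,cv2.COLOR_BGR2HSV); H=h[...,0].astype(int)
    a,b=HUE[col]; m=((H>=a)&(H<=b))|((H+180>=a)&(H+180<=b))
    m&=(h[...,1]>150)&(h[...,2]>60)
    if roi: k=np.zeros_like(m); k[roi[1]:roi[3],roi[0]:roi[2]]=1; m&=k
    n,l,st,ce=cv2.connectedComponentsWithStats(m.astype(np.uint8))
    i=1+st[1:,4].argmax(); return ce[i],st[i]
def rays(c,px,T=None):
    K=c["intrinsics"]; D=np.array([c["k1"],0,0,0.])
    p=cv2.undistortPoints(np.array(px,float).reshape(-1,1,2),K,D)[:,0]
    d=np.c_[p,np.ones(len(p))]
    if T is None: Rm,o=R.from_rotvec(c["orientation"]).as_matrix(),np.array(c["position"])
    else: Rm,o=T[:3,:3],T[:3,3]
    return o,d@Rm.T
def onplane(o,d,z): return o+d*((z-o[2])/d[:,2])[:,None]
def toolT(s):
    T=np.eye(4);T[:3,:3]=R.from_rotvec(s["tcp_rot"]).as_matrix();T[:3,3]=s["tool_pos"];return T
E
python3 - <<'E'
import pickle; from h import *
from cell import inverse_kinematics
d=pickle.load(open("c0.pkl","rb"))
roi={"scene":(150,180,300,290),"side":(270,140,400,220)}
for col in HUE:
    for n in d:
        ce,st=blob(d[n]["image"],col,roi[n]); o,r=rays(d[n],[ce])
        print(col,n,ce.round(1),st,onplane(o,r,.062)[0].round(4))
print(R.from_rotvec([0.178,1.564,-.181]).as_matrix().round(2))
E
```

```text
yellow scene [216.1 197.6] [208 191  17  14 182] [ 0.5195 -0.1908  0.062 ]
yellow side [366.3 162.9] [359 158  16  11 147] [ 0.511  -0.1829  0.062 ]
green scene [193.7 229.2] [185 222  18  15 204] [ 0.6219 -0.2247  0.062 ]Traceback (most recent call last):
  File "<stdin>", line 7, in <module>
  File "h.py", line 10, in blob
    i=1+st[1:,4].argmax(); return ce[i],st[i]
        ~~~~~~~~~~~~~~~^^
ValueError: attempt to get argmax of an empty sequence
```

Run:
```python
from h import *
from cell import manip,cams
s=manip.state(); 
Rz=R.from_euler("z",-0.34-1.305+0.03).as_matrix()
Rm=np.array([[0,0,0]]*3,float)
x=np.array([0,0,-1.]); y=Rz@R.from_rotvec(s["tcp_rot"]).as_matrix()[:,1]; y[2]=0; y/=np.linalg.norm(y)
rot=R.from_matrix(np.c_[x,y,np.cross(x,y)]).as_rotvec()
np.save("rot.npy",rot); print(rot,y)
manip.move_pose([.55,-.2,.25],rot); manip.set_gripper(0.0,10); manip.dwell(.2)
s=manip.state(); c=cams.capture("wrist"); T=toolT(s)@c["T_tool_cam"]
print(s["clock"],s["tool_pos"],s["contact_force"],c["T_tool_cam"].round(3),c["intrinsics"][0],s["gripper_width"])
cv2.imwrite("pics/w1.png",c["image"])
for col in("yellow","green"):
    ce,st=blob(c["image"],col); o,r=rays(c,[ce],T); print(col,ce,st,onplane(o,r,.064)[0])
    z=c["z_map"][int(ce[1]),int(ce[0])]; print((o+r[0]*z).round(4))
```

```text
[ 1.40738241  1.06749316 -1.40738241] [ 0.96297602 -0.26958706  0.        ]
4.9 [ 0.55000746 -0.19998527  0.2500161 ] [ 0.64010407  0.50272206 -0.11732518] [[ 0.    -0.315  0.949 -0.147]
 [ 1.    -0.    -0.    -0.001]
 [ 0.     0.949  0.315 -0.083]
 [ 0.     0.     0.     1.   ]] [342.87633687   0.         324.16779081] 0.00030509157545721276
yellow [287.37128292 172.98300765] [ 268  154   39   39 1177] [ 0.51374963 -0.19046177  0.064     ]
[ 0.5136 -0.1906  0.0633]
green [394.9025974  177.99628942] [ 376  159   38   38 1078] [ 0.61612623 -0.22450947  0.064     ]
[ 0.6159 -0.224   0.0657]
```

View pics/w1.png

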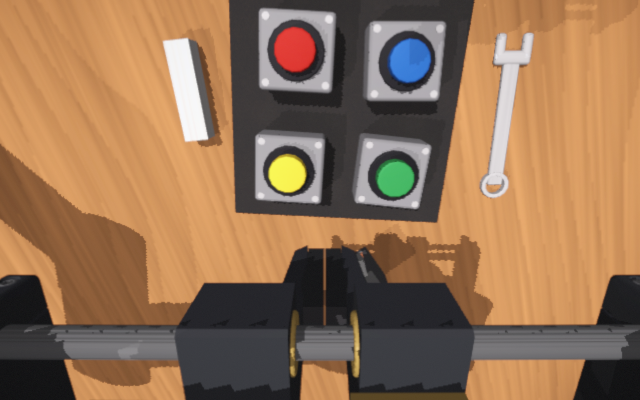

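The wrist view shows yellow at (287,173) and green at (395,178), and the rays agree with the depth map to about 2 mm. I'll press yellow now in small force-guarded steps.

```bash
cat > press.py <<'E'
from h import *
from cell import manip,cams
def fz():
    return np.mean([ (manip.dwell(.02),manip.state()["contact_force"][2])[1] for _ in range(3)])
def press(x,y,ztop=.064):
    rot=np.load("rot.npy")
    manip.move_pose([x,y,.11],rot); manip.move_linear([x,y,ztop+.008],.1,rot); manip.dwell(.15)
    f0=fz(); z=ztop+.004; log=[]; ok=False
    while z>ztop-.0125:
        manip.move_linear([x,y,z],.015); f=fz()-f0; log.append((round(z*1e3,1),round(manip.state()["tool_pos"][2]*1e3,2),round(f,1)))
        if f>7.5: ok=True; break
        z-=.001 if f<4 else .0005
    manip.dwell(.15); f=fz()-f0; c=cams.capture("side"),cams.capture("scene")
    manip.move_linear([x,y,ztop+.008],.04); manip.move_linear([x,y,.11],.12)
    print(ok,"f0",f0,"hold",f,log,"clock",manip.state()["clock"]); return c
E
python3 - <<'E'
from press import *
c=press(.5137,-.1905)
cv2.imwrite("pics/p1.png",c[0]["image"])
E
```

```text
True f0 -0.14297987754261934 hold 10.228950884683154 [(68.0, np.float64(67.88), np.float64(-0.5)), (67.0, np.float64(66.94), np.float64(0.3)), (66.0, np.float64(65.93), np.float64(0.1)), (65.0, np.float64(64.94), np.float64(0.3)), (64.0, np.float64(64.22), np.float64(1.7)), (63.0, np.float64(63.14), np.float64(1.9)), (62.0, np.float64(62.12), np.float64(2.5)), (61.0, np.float64(61.13), np.float64(3.2)), (60.0, np.float64(60.1), np.float64(3.2)), (59.0, np.float64(59.09), np.float64(3.9)), (58.0, np.float64(58.13), np.float64(3.9)), (57.0, np.float64(57.09), np.float64(4.5)), (56.5, np.float64(56.63), np.float64(4.7)), (56.0, np.float64(56.4), np.float64(6.9)), (55.5, np.float64(56.34), np.float64(9.6))] clock 12.3083
```

Yellow travelled 64.3 to 56.3 mm and reached a clear stop at about 10 N. Before pressing green, I'll check from near that yellow's box hasn't moved.

Run:
```python
from press import *
rot=np.load("rot.npy")
def look(name):
    manip.move_pose([.55,-.2,.25],rot); manip.dwell(.15)
    s=manip.state(); c=cams.capture("wrist"); T=toolT(s)@c["T_tool_cam"]; cv2.imwrite(f"pics/{name}.png",c["image"])
    for col in HUE:
        ce,st=blob(c["image"],col); o,r=rays(c,[ce],T); p=onplane(o,r,.064)[0]; print(col,ce.round(1),p.round(4),c["z_map"][int(ce[1]),int(ce[0])].round(4))
        if col=="green": g=p
    return g
g=look("w2"); assert np.linalg.norm(g[:2]-[.6161,-.2245])<.003
c=press(g[0],g[1]); cv2.imwrite("pics/p2.png",c[0]["image"])
look("w3"); print(manip.state()["clock"],manip.state()["contact_force"])
a=cv2.imread("pics/w1.png");b=cv2.imread("pics/w3.png")
d=cv2.absdiff(a,b).max(2)[:240]; print("changed px",(d>40).sum())
cv2.imwrite("pics/cmp.png",np.vstack([b[:300],cv2.cvtColor(cv2.copyMakeBorder(d,0,20,0,0,0),cv2.COLOR_GRAY2BGR)]))
```

```text
yellow [290.  174.1] [ 0.5137 -0.1905  0.064 ] 0.3383
green [398.6 179.1] [ 0.6161 -0.2244  0.064 ] 0.3388
blue [413.2  60.6] [ 0.6512 -0.1203  0.064 ] 0.3042
red [297.8  49.4] [ 0.5544 -0.0836  0.064 ] 0.3028
True f0 0.13765923983554829 hold 8.501443877298986 [(68.0, np.float64(67.85), np.float64(-0.2)), (67.0, np.float64(66.95), np.float64(-0.2)), (66.0, np.float64(65.94), np.float64(0.4)), (65.0, np.float64(64.95), np.float64(-0.4)), (64.0, np.float64(64.25), np.float64(1.3)), (63.0, np.float64(63.18), np.float64(1.7)), (62.0, np.float64(62.14), np.float64(2.3)), (61.0, np.float64(61.17), np.float64(2.6)), (60.0, np.float64(60.13), np.float64(3.5)), (59.0, np.float64(59.15), np.float64(3.1)), (58.0, np.float64(58.11), np.float64(3.9)), (57.0, np.float64(57.15), np.float64(4.8)), (56.5, np.float64(56.61), np.float64(4.4)), (56.0, np.float64(56.43), np.float64(5.8)), (55.5, np.float64(56.41), np.float64(8.2))] clock 20.5417
yellow [288.9 174. ] [ 0.5137 -0.1905  0.064 ] 0.3381
green [397.5 179.1] [ 0.6162 -0.2245  0.064 ] 0.339
blue [411.9  60.5] [ 0.6512 -0.1204  0.064 ] 0.3049
red [296.5  49.3] [ 0.5544 -0.0836  0.064 ] 0.3012
21.4167 [ 0.29550107  0.1929042  -0.90057425]
changed px 9151
```

View pics/cmp.png

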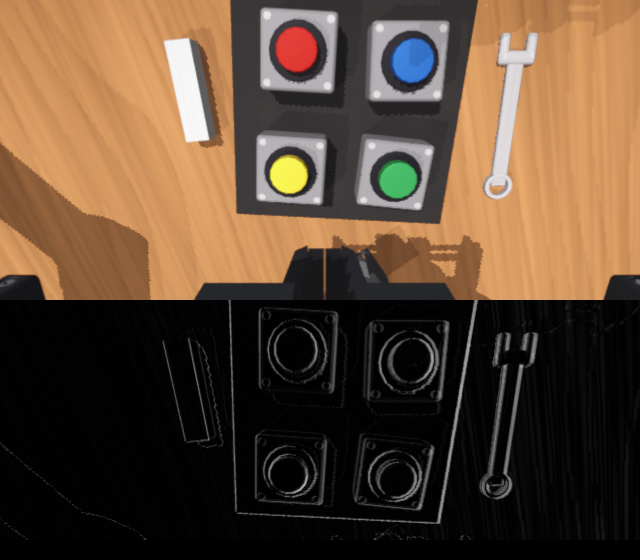

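The final wrist view has yellow at (289,174) and green at (397,179), both back up. The difference image shows only a uniform shift of about 2 px from the camera pose, and the button positions in the world are unchanged. The arm is clear, so I'm handing in.

```bash
python3 -c "
from cell import order; print(order.close_job())"
```

```text
the job is handed in; nothing more can be done
None
```

I pressed yellow (reset) and then green (start) with the closed fingertips, let each come back up, withdrew to about 19 cm above the buttons, and handed in at about 21.4 s. The hand-in gives no verdict.

- **Presses:** each button travelled about 8 mm, from a height of about 64.2 mm to 56.4 mm, and came to a clear stop. The holding force was about 10 N on yellow and 8.5 N on green.
- **Last wrist view:** both buttons are up again. All four button positions are the same to within 0.1 mm before and after the green press. Yellow and green also match the view taken before any press, to 0.1 mm. The tube and spanner look undisturbed; the jar and bracket were not in this view, and I took no final check of them. The force on the tool was near zero.
- **Disagreements:** the first scene and side views disagreed by about 1 cm on yellow, so I used the wrist-camera positions instead. The image difference shows a uniform shift of about 2 px, which I put down to the camera pose rather than anything moving.

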